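# Push a slide mailer home between the converging guides of a reader dock

## Task

Pick up the slide mailer (white box, blue lid) that lies on the low grey board, and lay it flat in the wide mouth of the reader dock, one narrow end first; then push it along the board from behind, so that the converging guides centre it, under the hood until it is firmly against the sprung stop. The stop is set to a different, unmarked depth each time, so find it by feel: press the mailer on it with about 10 N for half a second, never letting it bear on the dock with 16 N or more, then back off and leave it lying straight in the lane. Do not disturb the other things standing about.

Things in the scene. Friction and masses are not known exactly. Their poses are not given: they have to be found in the camera images.
- mailer_center (a point): centre of the slide mailer, a closed flat rigid plastic box, white with a blue lid, 30 mm wide (its x axis), 82 mm long (its y axis), 15 mm thick (z axis, up); this point is half-way up, 7.5 mm above its underside; about 60 g; it starts flat on the low grey board, right of the dock. Either narrow end may go in first.
- dock: the reader dock, fixed to a level grey board whose top is 44 mm above the worktop (z = +0.044): two aluminium guide walls 18 mm high, and a white hood. Its x axis points from the open mouth into the lane, y to the left, z up; the origin is at board-top height on the centre line where the lane begins. From here the walls run parallel, 33 mm apart, to x = +66 mm. There is no floor: the mailer slides on the board.
- dock_mouth (a point): middle of the dock's open mouth, between the free ends of the guides, at board-top height, at dock x = -60 mm; axes as the dock's. Here the guides are 90 mm apart; they converge straight to 33 mm apart at dock x = 0.
- hood_top (a point): middle of the white hood's top, 45 mm above the board, at dock x = +37 mm; axes as the dock's. The hood bridges the lane from dock x = +12 to +62 mm, its underside 21 mm above the board.
- lane_mid (a point): a point on the lane's centre line under the hood, at board-top height, dock x = +40 mm. Near it a locked thumb screw carries a 22 mm wide rubber stop pad: its free face stands somewhere within 14 mm before or behind this point along dock x, not reported. The pad is sprung, 5 N/mm, with a hard stop after 6 mm; let go, it pushes the mailer back by as much.
- specimen_pot_5_mid (a point): bystander: upright screw-lid specimen pot with a white lid, 49 mm across, 65 mm high; point on its axis 4 mm above the worktop, beyond the board; z axis up
- usb_stick_mid (a point): bystander: black memory stick, 18 x 52 x 8 mm, on the board; its centre
There are look-alikes about, which are no part of the job. What is shaped like the part that bears mailer_center but brown or red is not meant.

How it is judged:
On the way, in this order (a step that is already met when the one before it is completed fails the run):
1. the mailer lies flat on the board in the mouth of the dock, narrow end ahead, not yet in the lane (x of mailer_center in the frame of dock between -0.125 and -0.045 m and y of mailer_center in the frame of dock between -0.03 and 0.03 m and angle between the y axis of mailer_center and the x axis of dock, either way round below 0.4 rad and height (world z) of mailer_center below 0.057 m and angle between mailer_center's own z axis and vertical below 0.1 rad), for 0.1 s.
2. the mailer, straight in the lane, is pressed home on the stop with more than 7 N for 0.3 s (x of mailer_center in the frame of dock above -0.018 m and contact force between mailer and dock above 7 N and y of mailer_center in the frame of dock between -0.003 and 0.003 m and angle between the y axis of mailer_center and the x axis of dock, either way round below 0.09 rad and angle between mailer_center's own z axis and vertical below 0.06 rad and height (world z) of mailer_center below 0.056 m), for 0.3 s.
At the end, for the whole second after the job is handed in: The mailer lies flat and released under the hood, at rest: centre no more than 19 mm short of the start of the lane (at most 20 mm past it), within 3 mm of the lane's centre line and 0.09 rad of its direction (x of mailer_center in the frame of dock between -0.019 and 0.02 m and y of mailer_center in the frame of dock between -0.003 and 0.003 m and angle between the y axis of mailer_center and the x axis of dock, either way round below 0.09 rad and angle between mailer_center's own z axis and vertical below 0.06 rad and height (world z) of mailer_center below 0.056 m and linear speed of mailer below 0.01 m/s and contact force between the fingers and mailer below 0.1 N); the robot touches nothing.
It fails at once if the mailer bears on the dock with 16 N or more (contact force between mailer and dock above 16 N).
It fails at once if the hand or arm hits the dock with more than 20 N (contact force between any of the fingers, the arm and dock above 20 N).
It fails at once if a bystander (pot, memory stick) is moved by more than 25 mm, or the pot is tipped (distance of any of specimen_pot_5_mid, usb_stick_mid from where it was at the start of the episode above 0.025 m or angle between specimen_pot_5_mid's own z axis and vertical above 0.4 rad).
It also fails if it takes over 58 s, if anything falls off the work surface, if the arm or the gripper's body presses on something with over 40 N, if the wrist force passes 120 N, or if a joint passes its speed limit or range.

## Robot

A 6-joint arm with a two-finger parallel gripper is mounted at the origin on a cart in front of the work surface, level with it; the furniture and walls round the work are solid. World frame = base frame: x ahead of the robot, y to its left, z up, the work surface at z = 0. Lengths are in m, angles in rad, forces in N, time in s.
With the tool pointing down it reaches from about 0.4 to 0.825 m from the base axis. Payload 7 kg.
Tool frame: the origin (TCP) lies at the very end of the fingers, on their centre line; the grasp point (between the pads) lies 19 mm behind it; z points along the fingers, y is the line along which they close (so a half turn about z gives the same grasp; the last joint's range is limited). The gripper opens to 88 mm and grips with 3 to 60 N. Pads are 19 mm wide; open, the fingers measure 130 mm over their backs; the gripper's body (78 mm by 193 mm) begins 47 mm behind the grasp point.
Start: joints at [-0.906, 0.359, 0.012, 0, -1.224, -0.288], TCP at [0.248, -0.628, 0.227] pointing down, gripper open.
Joint ranges: [-3.07, 3.07], [-1.43, 2.12], [-1.02, 1.25], [-3.03, 1.67], [-3.05, -0], [-3.03, 3.03]. Speed limits (rad/s): [2.39, 2.39, 3.01, 3.14, 3.14, 3.14].

## Interface

Orientations are given as [roll, pitch, yaw] about the fixed x, y, z axes, in that order (R = Rz(yaw) Ry(pitch) Rx(roll)).
In Python, from station import arm gives the robot as it stands.
- The arm moves only by the tool step_arm, never from a script. Its argument "rows" is a list of rows, each a list of 5 numbers: the shift along the world's x, y, z in m, then the turn about the world's z in rad, then the finger opening in m, from 0 to 0.0876. In form: [[x, y, z, spin, gripper], ...]. A call has 1 to 20 rows; each row is the pose to reach, as a shift and turn from the pose commanded when the call began; what a row does not reach only later rows make up. A row lasts 1/10 s, in which the tool goes at most 50 mm and 8.59 degrees, less where a joint would pass 70% of its speed; a pose out of reach is approached as far as the arm can. A call with a gripper value outside its range is refused whole. The fingers move at their own pace and stop on an object; "newtons" is the grip in N (left out, the last holds). Time passes only in rows, so rows that repeat a pose let the fingers close. It gives the time, the measured TCP pose, the force, the opening and the grip force at its end, in the units of the state.
- arm.get_state(): the state, without advancing time (a new reading comes with each control period).
- arm.grab_frame(name): name is "side" or "top" or "wrist"; returns a dict with "color" (384x512x3 uint8, blue, green, red), "vfov" (degrees; the focal length in pixels is half the picture's height over the tangent of half this angle, whatever the lens; pixels are square), "cx", "cy" (the principal point, pixels), "rvec" (rotation vector, rad) and "tvec" (3), from world to camera coordinates, as OpenCV has them. Camera axes: x right, y down, z forward; pixel columns grow to the right and rows downward; lengths in m; the calibration is good to about 2 mm. A picture is of the moment at which its call begins. There is no depth.
- arm.job_done(): hands the job in; it is judged then, once.
The state is a dict: "t": time; "q": joint angles; "qd": joint speeds; "joint_efforts": joint torques, N m; "eef_pos": TCP position; "ee_rot": TCP orientation; "force": force on the tool from outside, world axes, zero at the start; "moment": the same for the moment, N m; "width": finger opening in m; "gripper_force": force on a finger pad.
Only numpy, scipy, OpenCV 4.12 (cv2) and the standard library are available. Lean on these libraries where they do the work, as an engineer would, in place of code of your own. Each camera call takes 0.05 s, during which the arm holds its last target. There are 200 camera calls.

## Working session

There is one attempt and no reset: what is moved stays moved. The work goes in short steps, Python scripts to look and compute and a tool call to move; the robot and the scene stay as the last step left them, time stands still between calls to the robot, and variables do not carry over. Pictures are saved under pics/ and viewed, at most 10 in all, crops included, and the job is handed in when it is done.

Besides the shell and the picture viewer there is one more tool, called after ">>>" by a JSON object that holds its "fn" and its "kwargs". step_arm: Moves the arm, as the interface text tells. Its arguments: {"type":"object","properties":{"rows":{"type":"array"},"newtons":{"type":"number"}},"required":["rows"]}

```bash
mkdir -p pics
cat > h.py <<'E'
import numpy as np, cv2
from station import arm
def cam(f):
    R=cv2.Rodrigues(np.array(f["rvec"],float))[0]; t=np.array(f["tvec"],float).ravel()
    h=f["color"].shape[0]; fl=h/2/np.tan(np.radians(f["vfov"])/2)
    return R,t,fl
def unproj(f,uv,z):
    R,t,fl=cam(f); c=-R.T@t
    d=R.T@np.array([(uv[0]-f["cx"])/fl,(uv[1]-f["cy"])/fl,1]); return c+d*(z-c[2])/d[2]
def proj(f,p):
    R,t,fl=cam(f); q=R@np.array(p)+t; return q[:2]/q[2]*fl+[f["cx"],f["cy"]]
E
python3 - <<'E'
from h import *
import pickle
fr={n:arm.grab_frame(n) for n in("top","side")}
pickle.dump(fr,open("f0.pkl","wb"))
for n,f in fr.items(): cv2.imwrite(f"pics/{n}0.png",cv2.resize(f["color"],(800,600),interpolation=cv2.INTER_CUBIC)); R,t,fl=cam(f); print(n,-R.T@t,fl,f["cx"],f["cy"])
s=arm.get_state();print(s)
E
```

```text
top [ 0.50764839 -0.20433556  0.91414686] 356.74137606756295 252.66328541339482 185.84133805812732
side [ 0.97752952 -0.79752392  0.55420091] 396.862285368981 253.8608119197747 187.41513290498125
{'t': 0.1, 'q': array([-9.05919094e-01,  3.59324895e-01,  1.11727507e-02, -2.97614645e-04,
       -1.22411106e+00, -2.88119518e-01]), 'qd': array([-0.00136356, -0.0033253 ,  0.00332326,  0.00216967, -0.00150663,
       -0.00095824]), 'joint_efforts': array([-1.04226827e-03, -5.84162199e+01,  2.93752849e+01,  7.01546565e+00,
        1.01941256e-02, -6.34711841e-05]), 'eef_pos': array([ 0.24816492, -0.62726358,  0.22572181]), 'ee_rot': array([ 3.14010673e+00, -1.48589982e-04, -2.76493616e+00]), 'force': array([ 0.22354831, -0.19850279, -0.22367339]), 'moment': array([0.01595639, 0.0003362 , 0.02835382]), 'gripper_force': 0.0, 'width': 0.08771364126940155}
```

View pics/top0.png

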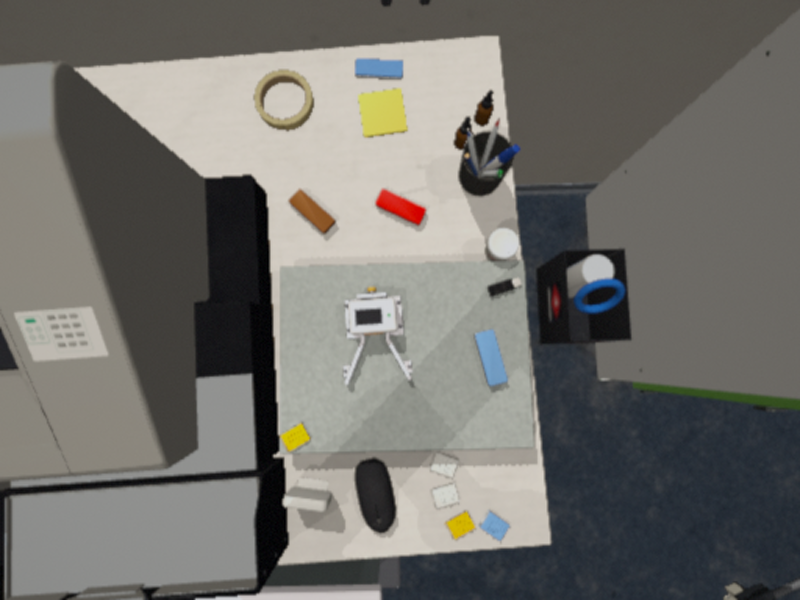

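View pics/side0.png

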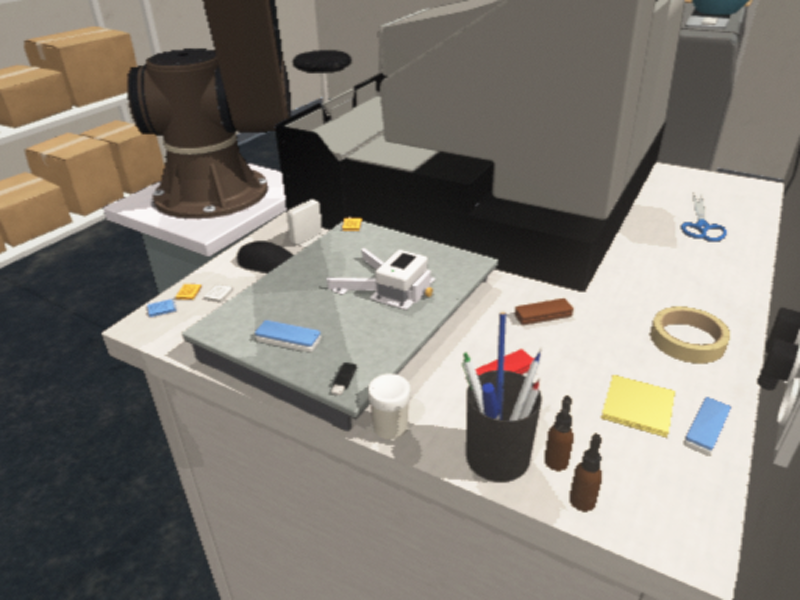

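The top view shows the dock hood at about (372,316), the guide tips at (347,380) and (409,376), and the mailer at (490,357). The stick is at (504,288) and the pot at (503,243). I'll measure these from a crop.

Run:
```python
from h import *
import pickle
fr=pickle.load(open("f0.pkl","rb")); f=fr["top"]
c=f["color"]
hsv=cv2.cvtColor(c,cv2.COLOR_BGR2HSV)
m=cv2.inRange(hsv,(95,80,80),(125,255,255)); m[:, :290]=0; m[:,340:]=0; m[:200]=0;m[260:]=0
k=cv2.findContours(m,0,1)[0]; k=max(k,key=cv2.contourArea)
b=cv2.boxPoints(cv2.minAreaRect(k)); P=[unproj(f,p,0.059) for p in b]; print("mailer box",np.round(P,4)); print(np.mean(P,0),[np.linalg.norm(P[i]-P[i-1]) for i in range(4)])
mm=cv2.moments(m,True); print("centroid",unproj(f,(mm['m10']/mm['m00'],mm['m01']/mm['m00']),0.059))
for n,p,z in(("tipL",(347,380),.062),("tipR",(409,376),.062),("hood",(372,316),.089),("pot",(503,243),.065),("stick",(504,288),.05)):
    print(n,unproj(f,np.array(p)/1.5625,z))
cv2.imwrite("pics/c1.png",cv2.resize(c[175:255,205:295],None,fx=7,fy=7,interpolation=cv2.INTER_CUBIC))
```

```text
mailer box [[ 0.5389 -0.3151  0.059 ]
 [ 0.546  -0.3436  0.059 ]
 [ 0.4671 -0.3617  0.059 ]
 [ 0.4602 -0.3336  0.059 ]]
[ 0.50305563 -0.33849631  0.059     ] [np.float64(0.08088876560770253), np.float64(0.029354999423831116), np.float64(0.0809453170036722), np.float64(0.02902896339287553)]
centroid [ 0.50268975 -0.338556    0.059     ]
tipL [ 0.47393902 -0.12005012  0.062     ]
tipR [ 0.47758569 -0.21394351  0.062     ]
hood [ 0.56790015 -0.16127605  0.089     ]
pot [ 0.67730504 -0.36488171  0.065     ]
stick [ 0.60901746 -0.36584555  0.05      ]
```

View pics/c1.png

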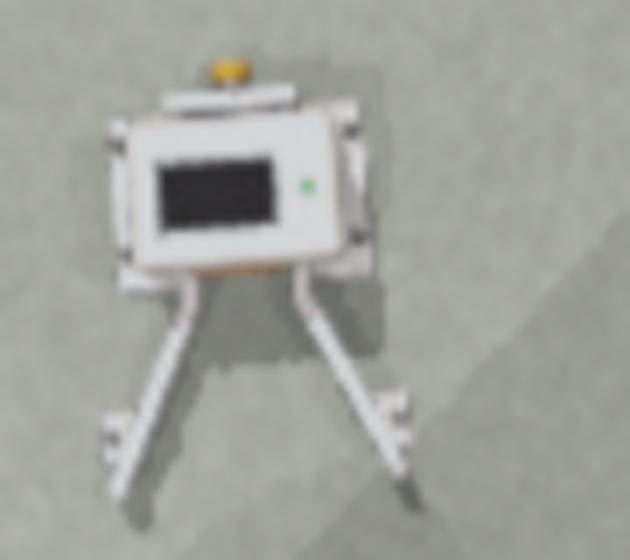

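The crop shows the hood top corners near (133,124), (331,109), (340,252) and (137,266). The guide tips are at (119,490) and (403,468), and the wall bends at about (192,300) and (303,295).

Run:
```python
from h import *
import pickle
f=pickle.load(open("f0.pkl","rb"))["top"]
px=lambda u,v:(205+(u+.5)/7-.5,175+(v+.5)/7-.5)
H=[unproj(f,px(*p),.089) for p in((133,124),(331,109),(340,252),(137,266))]
print(np.round(H,4),np.mean(H,0)); 
ax=(H[0]+H[1]-H[2]-H[3])/2; la=(H[0]+H[3]-H[1]-H[2])/2
print("hood len",np.linalg.norm(ax),"w",np.linalg.norm(la),"yaw",np.arctan2(ax[1],ax[0]),np.arctan2(-la[0],la[1]))
T=[unproj(f,px(*p),.062) for p in((119,490),(403,468))]; K=[unproj(f,px(*p),.062) for p in((192,300),(303,295))]
d=T[0]-T[1]; print("tips",T,"mid",np.mean(T,0),np.linalg.norm(d),"yaw",np.arctan2(-d[0],d[1]))
print("kink",K,np.mean(K,0),np.linalg.norm(K[0]-K[1]))
v=np.mean(H,0)-np.mean(T,0); print("tip->hood",np.linalg.norm(v[:2]),np.arctan2(v[1],v[0]))
a=-0.0; 
# screw, led etc
print("screw",unproj(f,px(231,70),.06))
```

```text
[[ 0.592  -0.128   0.089 ]
 [ 0.5952 -0.1939  0.089 ]
 [ 0.5477 -0.1957  0.089 ]
 [ 0.5448 -0.1286  0.089 ]] [ 0.56994028 -0.161537    0.089     ]
hood len 0.047346190517450135 w 0.06659577928955271 yaw 0.0248893122885101 0.04600509503720252
tips [array([ 0.47076764, -0.11879867,  0.062     ]), array([ 0.47572237, -0.21479483,  0.062     ])] mid [ 0.473245   -0.16679675  0.062     ] 0.0961239409507567 yaw 0.051568109568256276
kink [array([ 0.53402022, -0.14463285,  0.062     ]), array([ 0.5347424 , -0.18244845,  0.062     ])] [ 0.53438131 -0.16354065  0.062     ] 0.037822495025164306
tip->hood 0.0968382261932276 0.05434149745454748
screw [ 0.61274838 -0.15941327  0.06      ]
```

>>> {"fn": "step_arm", "kwargs": {"rows": [[0.01,0.01,0,0,0.0876],[0.03,0.035,0,-0.02,0.0876],[0.055,0.06,0,-0.05,0.0876],[0.08,0.09,0,-0.08,0.0876],[0.11,0.12,0,-0.11,0.0876],[0.14,0.155,0,-0.149,0.0876],[0.17,0.19,0,-0.149,0.0876],[0.2,0.225,0,-0.149,0.0876],[0.225,0.255,-0.02,-0.149,0.0876],[0.245,0.277,-0.04,-0.149,0.0876],[0.253,0.287,-0.06,-0.149,0.0876],[0.255,0.289,-0.08,-0.149,0.0876],[0.255,0.289,-0.1,-0.149,0.0876],[0.255,0.289,-0.1,-0.149,0.0876],[0.255,0.289,-0.1,-0.149,0.0876]]}}

```text
t: 1.6
eef_pos: [0.5034, -0.3384, 0.1267]
ee_rot: [3.141, -0.001, -2.913]
force: [0.4, 0.7, 0.4]
width: 0.0874
gripper_force: 0.0
```

>>> {"fn": "step_arm", "kwargs": {"rows": [[0,0,-0.015,0,0.0876],[0,0,-0.035,0,0.0876],[0,0,-0.055,0,0.0876],[0,0,-0.068,0,0.0876],[0,0,-0.075,0,0.0876],[0,0,-0.0785,0,0.0876],[0,0,-0.0785,0,0.0876],[0,0,-0.0785,0,0.02],[0,0,-0.0785,0,0.02],[0,0,-0.0785,0,0.02],[0,0,-0.0785,0,0.02],[0,0,-0.0785,0,0.02],[0,0,-0.0785,0,0.02],[0,0,-0.0785,0,0.02],[0,0,-0.0785,0,0.02]], "newtons": 12}}

```text
t: 3.1
eef_pos: [0.5033, -0.3386, 0.048]
ee_rot: [3.142, -0.0, -2.914]
force: [1.1, -0.3, -0.1]
width: 0.0298
gripper_force: 12.0
```

>>> {"fn": "step_arm", "kwargs": {"rows": [[0,0,0.01,0,0.02],[0,0,0.025,0,0.02],[0,0,0.04,0,0.02],[-0.005,0.012,0.045,-0.02,0.02],[-0.014,0.04,0.045,-0.06,0.02],[-0.024,0.07,0.045,-0.1,0.02],[-0.034,0.1,0.045,-0.14,0.02],[-0.044,0.13,0.045,-0.176,0.02],[-0.052,0.155,0.045,-0.176,0.02],[-0.055,0.168,0.045,-0.176,0.02],[-0.055,0.17,0.045,-0.176,0.02],[-0.055,0.17,0.045,-0.176,0.02],[-0.055,0.17,0.035,-0.176,0.02],[-0.055,0.17,0.022,-0.176,0.02],[-0.055,0.17,0.012,-0.176,0.02],[-0.055,0.17,0.006,-0.176,0.02],[-0.055,0.17,0.003,-0.176,0.02],[-0.055,0.17,0.001,-0.176,0.02],[-0.055,0.17,0.0005,-0.176,0.02],[-0.055,0.17,0.0005,-0.176,0.02]]}}

```text
t: 5.1
eef_pos: [0.4485, -0.1686, 0.0488]
ee_rot: [-3.142, 0.0, -3.09]
force: [0.0, 0.3, -0.3]
width: 0.0299
gripper_force: 12.0
```

Run:
```python
from h import *
s=arm.get_state();print(s["eef_pos"],s["ee_rot"],s["force"],s["width"])
f=arm.grab_frame("side")
x,y=proj(f,(0.46,-0.17,0.06)); x=int(x);y=int(y);print(x,y)
cv2.imwrite("pics/s1.png",cv2.resize(f["color"][y-60:y+60,x-80:x+80],(800,600),interpolation=cv2.INTER_CUBIC))
```

```text
[ 0.44854921 -0.16864633  0.04877527] [-3.14155850e+00  4.40469478e-04 -3.08975081e+00] [ 0.02797069  0.26579073 -0.27503469] 0.029938682039796462
214 167
```

View pics/s1.png

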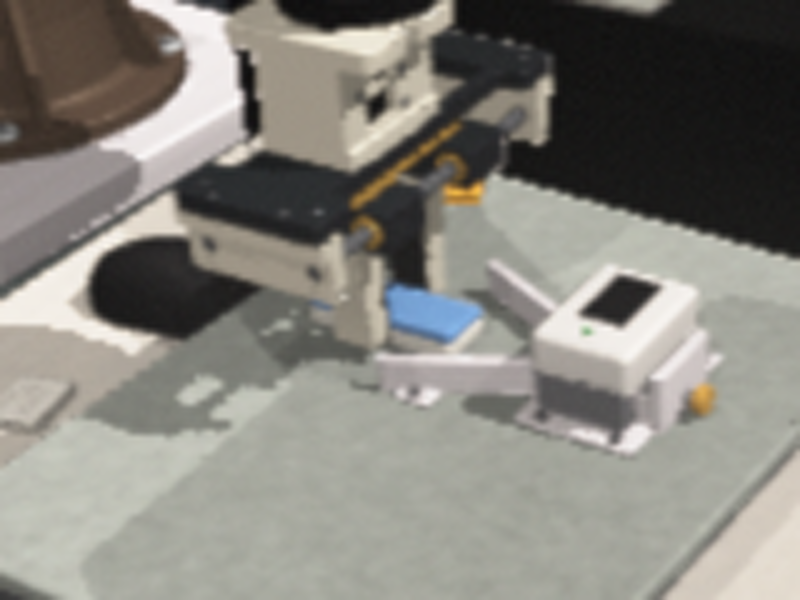

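The side view shows the mailer flat in the mouth, with its front end between the guides at about (450,330). I'll release it and move behind it.

>>> {"fn": "step_arm", "kwargs": {"rows": [[0,0,-0.0008,0,0.02],[0,0,-0.0008,0,0.02],[0,0,-0.0008,0,0.055],[0,0,-0.0008,0,0.055],[0,0,-0.0008,0,0.055],[0,0,-0.0008,0,0.055],[0,0,0.01,0,0.055],[0,0,0.025,0,0.055],[0,0,0.04,0,0.055],[0,0,0.045,0,0],[-0.015,-0.001,0.045,0,0],[-0.035,-0.002,0.045,0,0],[-0.055,-0.003,0.045,0,0],[-0.065,-0.0034,0.045,0,0],[-0.065,-0.0034,0.045,0,0],[-0.065,-0.0034,0.045,0,0]]}}

```text
t: 6.75
eef_pos: [0.3839, -0.1721, 0.0938]
ee_rot: [-3.141, 0.001, -3.09]
force: [0.0, 0.1, 0.1]
width: 0.0049
gripper_force: 0.0
```

Run:
```python
from h import *
s=arm.get_state();print(s["eef_pos"],s["ee_rot"],s["force"],s["width"])
f=arm.grab_frame("top");c=f["color"]
hsv=cv2.cvtColor(c,cv2.COLOR_BGR2HSV)
m=cv2.inRange(hsv,(95,80,80),(125,255,255)); u,v=map(int,proj(f,(0.46,-0.168,.059)));w=np.zeros_like(m);w[v-35:v+35,u-25:u+25]=1;m*=w
k=max(cv2.findContours(m,0,1)[0],key=cv2.contourArea)
P=np.array([unproj(f,p,.059) for p in cv2.boxPoints(cv2.minAreaRect(k))]);print(P.round(4),P.mean(0))
cv2.imwrite("pics/t2.png",cv2.resize(c[v-50:v+40,u-60:u+60],(800,600),interpolation=cv2.INTER_CUBIC))
```

```text
[ 0.38393249 -0.17207939  0.09380125] [-3.14138762e+00  9.11761744e-04 -3.08952358e+00] [0.03241469 0.0723401  0.08335198] 0.004863958195668928
[[ 0.4881 -0.1525  0.059 ]
 [ 0.4896 -0.182   0.059 ]
 [ 0.4078 -0.1862  0.059 ]
 [ 0.4064 -0.157   0.059 ]] [ 0.4479575  -0.16943906  0.059     ]
```

View pics/t2.png

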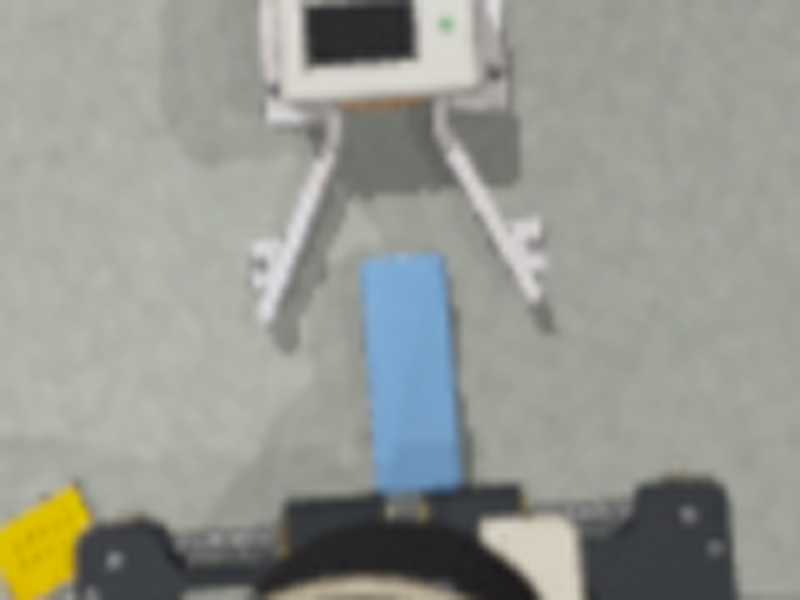

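The top view shows the mailer straight and almost centred in the mouth, with the closed fingers just behind it at about (405,500). I'll descend and start the push.

>>> {"fn": "step_arm", "kwargs": {"rows": [[0,0,-0.015,0,0],[0,0,-0.03,0,0],[0,0,-0.04,0,0],[0,0,-0.0445,0,0],[0,0,-0.0445,0,0],[0.006,0.0003,-0.0445,0,0],[0.01,0.0005,-0.0445,0,0],[0.013,0.0007,-0.0445,0,0],[0.016,0.0008,-0.0445,0,0],[0.019,0.001,-0.0445,0,0],[0.022,0.0011,-0.0445,0,0],[0.025,0.0013,-0.0445,0,0],[0.028,0.0015,-0.0445,0,0],[0.031,0.0016,-0.0445,0,0],[0.034,0.0018,-0.0445,0,0],[0.037,0.0019,-0.0445,0,0],[0.04,0.0021,-0.0445,0,0],[0.043,0.0022,-0.0445,0,0],[0.046,0.0024,-0.0445,0,0],[0.049,0.0025,-0.0445,0,0]]}}

```text
t: 8.8
eef_pos: [0.4326, -0.1695, 0.049]
ee_rot: [3.142, 0.0, -3.09]
force: [-1.4, 0.0, 0.5]
width: 0.0007
gripper_force: 0.3
```

>>> {"fn": "step_arm", "kwargs": {"rows": [[0.002,0.0001,0,0,0],[0.004,0.0002,0,0,0],[0.006,0.0003,0,0,0],[0.008,0.0004,0,0,0],[0.01,0.0005,0,0,0],[0.012,0.0006,0,0,0],[0.014,0.0007,0,0,0],[0.016,0.0008,0,0,0],[0.018,0.0009,0,0,0],[0.02,0.001,0,0,0],[0.022,0.0011,0,0,0],[0.024,0.0012,0,0,0],[0.026,0.0014,0,0,0],[0.026,0.0014,0,0,0]]}}

```text
t: 10.2
eef_pos: [0.4588, -0.1681, 0.0491]
ee_rot: [-3.142, 0.0, -3.09]
force: [-0.2, -0.5, -0.4]
width: 0.001
gripper_force: 0.0
```

>>> {"fn": "step_arm", "kwargs": {"rows": [[0.001,5e-05,0,0,0],[0.002,0.0001,0,0,0],[0.003,0.00015,0,0,0],[0.004,0.0002,0,0,0],[0.005,0.00025,0,0,0],[0.006,0.0003,0,0,0],[0.006,0.0003,0,0,0],[0.006,0.0003,0,0,0]]}}

```text
t: 11.0
eef_pos: [0.4645, -0.1678, 0.0491]
ee_rot: [-3.142, 0.0, -3.09]
force: [-0.1, 0.6, 0.3]
width: 0.0003
gripper_force: 0.0
```

>>> {"fn": "step_arm", "kwargs": {"rows": [[0.0005,0,0,0,0],[0.001,5e-05,0,0,0],[0.0015,0.0001,0,0,0],[0.002,0.0001,0,0,0],[0.002,0.0001,0,0,0]]}}

```text
t: 11.5
eef_pos: [0.4664, -0.1677, 0.0491]
ee_rot: [3.142, 0.0, -3.09]
force: [-0.6, 0.0, 1.0]
width: 0.0005
gripper_force: 0.2
```

>>> {"fn": "step_arm", "kwargs": {"rows": [[0.0005,0,0,0,0],[0.001,5e-05,0,0,0],[0.0015,0.0001,0,0,0],[0.002,0.0001,0,0,0],[0.002,0.0001,0,0,0]]}}

```text
t: 12.0
eef_pos: [0.4685, -0.1676, 0.0491]
ee_rot: [-3.142, 0.0, -3.09]
force: [0.1, -0.0, -0.1]
width: 0.0004
gripper_force: 0.1
```

>>> {"fn": "step_arm", "kwargs": {"rows": [[0.0005,0,0,0,0],[0.001,5e-05,0,0,0],[0.0015,0.0001,0,0,0],[0.002,0.0001,0,0,0],[0.002,0.0001,0,0,0]]}}

```text
t: 12.5
eef_pos: [0.4704, -0.1675, 0.0491]
ee_rot: [3.142, 0.0, -3.09]
force: [1.4, 0.9, -0.4]
width: 0.0005
gripper_force: 0.1
```

>>> {"fn": "step_arm", "kwargs": {"rows": [[0.0005,0,0,0,0],[0.001,5e-05,0,0,0],[0.0015,0.0001,0,0,0],[0.002,0.0001,0,0,0],[0.002,0.0001,0,0,0]]}}

```text
t: 13.0
eef_pos: [0.4717, -0.1675, 0.0489]
ee_rot: [3.142, -0.001, -3.09]
force: [-2.6, -0.3, 1.5]
width: 0.0008
gripper_force: 1.6
```

>>> {"fn": "step_arm", "kwargs": {"rows": [[0.0005,0,0,0,0],[0.001,5e-05,0,0,0],[0.001,5e-05,0,0,0]]}}

```text
t: 13.3
eef_pos: [0.4721, -0.1674, 0.0488]
ee_rot: [3.141, -0.002, -3.09]
force: [-5.9, 2.0, 5.0]
width: 0.0001
gripper_force: 2.9
```

Run:
```python
from h import *
for i in range(6):
    f=arm.grab_frame("side"); s=arm.get_state();print(s["eef_pos"].round(4),s["force"].round(1),s["moment"].round(2))
x,y=map(int,proj(f,(0.51,-0.165,0.06)))
cv2.imwrite("pics/s3.png",cv2.resize(f["color"][y-45:y+45,x-60:x+60],(800,600),interpolation=cv2.INTER_CUBIC))
```

```text
[ 0.4721 -0.1674  0.0489] [-5.6  0.9  3.7] [0.22 2.08 0.1 ]
[ 0.4721 -0.1674  0.0488] [-5.3  0.7  3.5] [0.28 2.08 0.05]
[ 0.4721 -0.1675  0.0488] [-5.8  0.6  4.1] [0.25 2.07 0.05]
[ 0.4721 -0.1675  0.0489] [-5.   1.4  4.9] [0.25 2.08 0.06]
[ 0.4721 -0.1674  0.0489] [-5.2  0.8  3.8] [0.28 1.98 0.09]
[ 0.4721 -0.1675  0.0488] [-5.   1.3  3.7] [0.18 2.01 0.1 ]
```

View pics/s3.png

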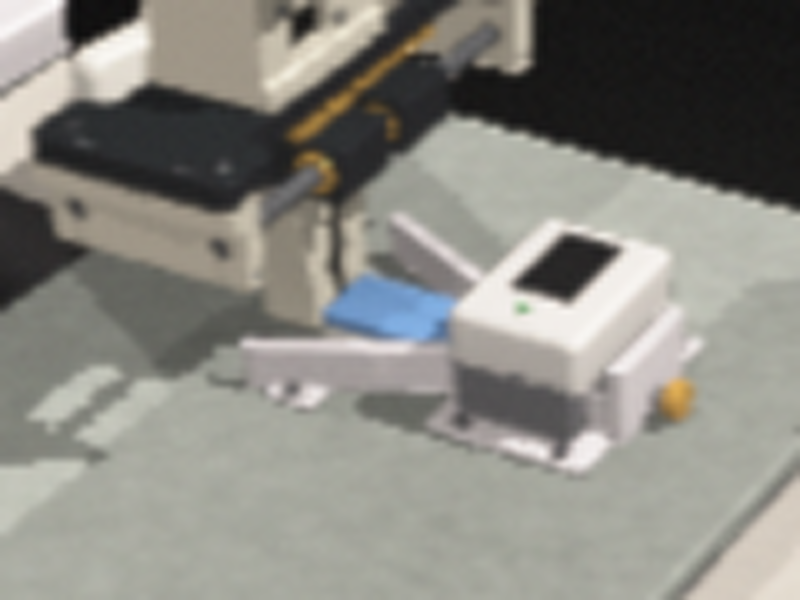

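The mailer is straight in the lane under the hood, held against something with about 5 N along x. It's within the stop's range. I'll press on.

>>> {"fn": "step_arm", "kwargs": {"rows": [[0,0,0.0002,0,0],[0.0005,0,0.0002,0,0],[0.001,5e-05,0.0002,0,0],[0.001,5e-05,0.0002,0,0]]}}

```text
t: 14.0
eef_pos: [0.4725, -0.1674, 0.0489]
ee_rot: [3.141, -0.003, -3.09]
force: [-7.5, 1.3, 5.0]
width: 0.0003
gripper_force: 3.8
```

>>> {"fn": "step_arm", "kwargs": {"rows": [[0.0005,0,0.0002,0,0],[0.001,5e-05,0.0004,0,0],[0.001,5e-05,0.0004,0,0]]}}

```text
t: 14.3
eef_pos: [0.4728, -0.1673, 0.0489]
ee_rot: [3.141, -0.005, -3.09]
force: [-7.9, 0.9, 2.9]
width: -0.0
gripper_force: 4.0
```

Run:
```python
from h import *
for i in range(3):
    arm.grab_frame("side"); s=arm.get_state();print(s["eef_pos"].round(4),s["force"].round(1),s["moment"].round(2))
```

```text
[ 0.4728 -0.1673  0.0489] [-7.4  0.5  2.4] [0.28 2.93 0.1 ]
[ 0.4728 -0.1673  0.0489] [-7.8  0.6  3.2] [0.29 2.92 0.06]
[ 0.4729 -0.1673  0.0489] [-8.4  0.7  2.5] [0.25 2.95 0.01]
```

>>> {"fn": "step_arm", "kwargs": {"rows": [[0.0005,0,0.0002,0,0],[0.001,5e-05,0.0004,0,0],[0.0012,5e-05,0.0004,0,0],[0.0012,5e-05,0.0004,0,0],[0.0012,5e-05,0.0004,0,0]]}}

```text
t: 14.95
eef_pos: [0.4731, -0.1672, 0.0489]
ee_rot: [3.141, -0.006, -3.091]
force: [-9.2, -0.2, 1.2]
width: 0.0004
gripper_force: 4.6
```

Run:
```python
from h import *
for i in range(3):
    arm.grab_frame("side"); s=arm.get_state();print(s["eef_pos"].round(4),s["force"].round(1),s["moment"].round(2))
```

```text
[ 0.4731 -0.1672  0.0489] [-9.3  1.1  2.6] [0.34 3.36 0.09]
[ 0.4731 -0.1672  0.0489] [-8.9  0.9  0.7] [0.36 3.36 0.06]
[ 0.4731 -0.1672  0.0489] [-9.5  0.8  2.4] [0.34 3.39 0.11]
```

>>> {"fn": "step_arm", "kwargs": {"rows": [[0.0005,0,0.0001,0,0],[0.001,5e-05,0.0002,0,0],[0.001,5e-05,0.0002,0,0],[0.001,5e-05,0.0002,0,0],[0.001,5e-05,0.0002,0,0],[0.001,5e-05,0.0002,0,0],[0.001,5e-05,0.0002,0,0]]}}

```text
t: 15.8
eef_pos: [0.4734, -0.1672, 0.049]
ee_rot: [3.141, -0.007, -3.091]
force: [-11.1, 0.3, 1.8]
width: 0.0004
gripper_force: 5.4
```

Fx is about 11 N with about 2 mm of travel since contact, which matches the 5 N/mm spring. I'll back off gently.

>>> {"fn": "step_arm", "kwargs": {"rows": [[-0.0007,0,0,0,0],[-0.0014,-0.0001,0,0,0],[-0.002,-0.0001,0,0,0],[-0.0028,-0.0001,0,0,0],[-0.0035,-0.0002,0,0,0],[-0.0045,-0.0002,0,0,0],[-0.0055,-0.0003,0,0,0],[-0.007,-0.0004,0,0,0],[-0.009,-0.0005,0,0,0],[-0.013,-0.0007,0,0,0],[-0.02,-0.001,0,0,0],[-0.03,-0.0016,0,0,0],[-0.045,-0.0023,0.005,0,0],[-0.06,-0.003,0.02,0,0],[-0.075,-0.004,0.05,0,0],[-0.075,-0.004,0.08,0,0],[-0.075,-0.004,0.08,0,0],[-0.075,-0.004,0.08,0,0]]}}

```text
t: 17.6
eef_pos: [0.4022, -0.1712, 0.1312]
ee_rot: [3.141, 0.003, -3.09]
force: [0.6, 0.1, -0.3]
width: 0.0005
gripper_force: 0.0
```

Run:
```python
from h import *
s=arm.get_state();print(s["eef_pos"],s["force"])
f=arm.grab_frame("top");c=f["color"]
hsv=cv2.cvtColor(c,cv2.COLOR_BGR2HSV)
m=cv2.inRange(hsv,(95,80,80),(125,255,255)); u,v=map(int,proj(f,(0.51,-0.166,.059)));w=np.zeros_like(m);w[v-30:v+35,u-25:u+25]=1;m*=w
k=max(cv2.findContours(m,0,1)[0],key=cv2.contourArea)
P=np.array([unproj(f,p,.059) for p in cv2.boxPoints(cv2.minAreaRect(k))])
d=P[:,:2]-[.533,-.1636]; a=.052; print("dock frame",(d@np.array([[np.cos(a),-np.sin(a)],[np.sin(a),np.cos(a)]])).round(4))
cv2.imwrite("pics/t4.png",cv2.resize(c[v-45:v+45,u-60:u+60],(800,600),interpolation=cv2.INTER_CUBIC))
```

```text
[ 0.40217485 -0.17115792  0.13118963] [ 0.59169668  0.05800816 -0.2595522 ]
dock frame [[ 0.0085  0.0137]
 [ 0.0083 -0.0161]
 [-0.0527 -0.0159]
 [-0.0525  0.0137]]
```

View pics/t4.png

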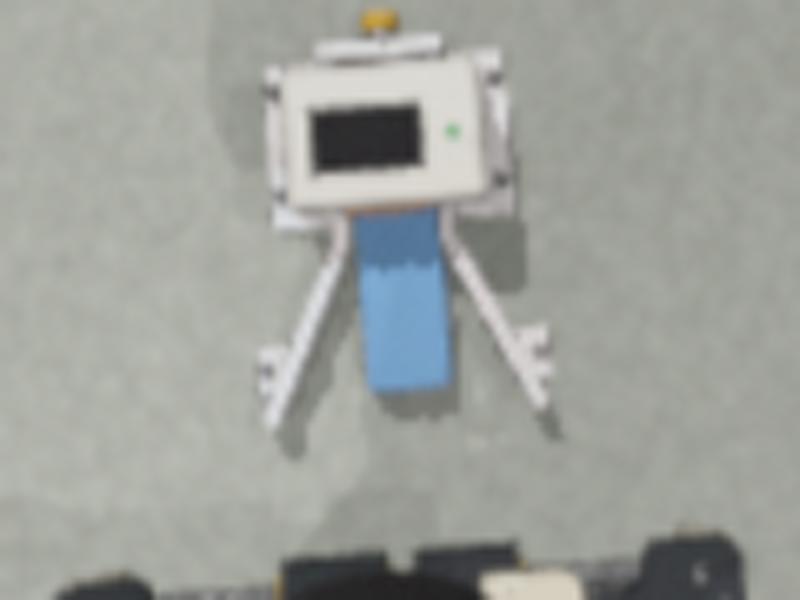

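The mailer lies straight in the lane, with its rear edge at about (410,388). Its centre is at dock x ≈ -12 mm and y ≈ -1 mm. The gripper is clear.

```bash
python3 -c "
from station import arm
print(arm.job_done())"
```

```text
the job is handed in; nothing more can be done
None
```

The mailer was pressed on the stop at about 11 N for about half a second and left lying straight in the lane, centre about 12 mm short of the lane start and 1 mm off its centre line; the job is handed in, with no verdict returned.

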